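Set the jar labeller up for the large honey jar and load it

TASK

Set the bench labeller up for the large honey jar: first slide its guide by the black grip all the way to the end stop away from the label head, then press the largest of the three round keys on the control box fully down to its stop, so that it stays down and the key that was down pops up. Then pick up the largest honey jar and stand it upright in the middle of the labeller's round turntable, setting it down without dropping it. Leave the other goods and tools on the counter where they are.

Things in the scene. Friction and masses are not known exactly. Their poses are not given: they have to be found in the camera images.
- platen (a point): Centre of the top face of the labeller's round black rubber turntable (90 mm across, it does not turn, top face 46 mm above the counter). Its frame is the labeller's: z up, x away from the robot, y to the left at yaw 0. The labeller is fixed to the counter, turned up to 0.3 rad: a grey slab 250 (x) by 240 (y) by 40 mm high, its centre at (-35, -10) mm from this point.
- label_head (a point): Centre of the top of the white label head that stands on the labeller on the turntable's +y side: 110 (x) by 26 mm (y) in plan, top 100 mm above the counter, its face 79 mm from the turntable's centre. Beyond it, 127 mm from the turntable's centre, a paper label roll 60 mm across reaches 128 mm above the counter. Axes as the turntable's.
- slide_grip (a point): Centre of the upright black grip block of the guide slide, 36 (labeller x) by 20 (labeller y, the sliding direction) by 50 mm high, rounded; this centre is 77 mm above the counter, its top 102 mm. It runs on a straight track at x = -120 mm in the turntable's frame, between steel end stops 52 mm high that meet its carriage 15 mm from the grip's centre. Axes as the turntable's.
- guide_end (a point): Top of the white roller (12 mm across, top 67 mm above the counter) on the end of the guide arm, an aluminium bar 10 mm wide, top 60 mm above the counter, that goes from the grip in +x across the turntable and moves with the grip; this point is 165 mm in +x from the grip.
- size_slide (a joint): Travel of the guide slide in m: 0 at the stop by the label head, growing as the grip moves along the labeller's -y (away from the label head), 0.100 at the far end stop. It starts somewhere between 0 and 0.04, with the guide arm over the turntable. About 2.5 N of friction, no spring; it stays where it is left. At 0.100 the guide arm is 60 mm clear of the turntable's centre.
- key_large_top (a point): Centre of the top face of the largest round white key, 44 mm across, on the flat grey control box (120 x 230 mm, 45 mm high, fixed, up to 0.25 rad of yaw). Up, its top is 61 mm above the counter; down, 51 mm. The three keys stand in a row along the box, 62 mm between centres, in any order.
- key_medium_top (a point): Centre of the top face of the middle-sized white key, 32 mm across; this is the one that is down at the start (top 51 mm above the counter).
- key_small_top (a point): Centre of the top face of the smallest white key, 22 mm across, a sprung label-feed key that is always up (top 61 mm) when not pressed; not needed.
- key_large (a joint): Travel of the largest key in m: 0 up, 0.010 fully down. It is interlocked with the middle-sized key: as it is pressed that one rises by as much. Pressing takes about 4 N all the way (held by friction, no spring): it stays where it is left, so press it fully home, to the firm stop.
- key_medium (a joint): Travel of the middle-sized key in m: 0 up, 0.010 down (start).
- jar_large_mid (a point): Centre (60 mm above its underside, on its axis) of the largest honey jar: round amber glass, straight sides 60 mm across up to 92 mm, yellow lid 56 mm across, 120 mm high in all, about 0.42 kg. It stands upright on the counter; z is its axis. The three jars are alike but for size and stand in any order.
- jar_medium_mid (a point): Centre of the middle-sized jar, 52 mm across and 85 mm high; leave alone.
- jar_small_mid (a point): Centre of the smallest jar, 44 mm across and 60 mm high; leave alone.
- label_roll: White roll of labels lying flat, 90 mm across, 50 mm high, origin at the centre of its underside; leave alone.
- squeeze: Amber squeeze bottle with a paper label, 60 mm across, 160 mm high, origin at the centre of its underside; leave alone.
- scoop: Wooden spoon 200 mm long, lying along its x axis, on the robot's side of the counter; leave alone.
- mug: White mug, 80 mm across, 90 mm high, origin at the centre of its underside, handle to +y; leave alone.

How it is judged:
By the outcome, as a careful person would: the job done as asked, in the order asked, and still so for the second after the job is handed in, with the robot touching nothing.
It also fails if it takes over 72 s, if anything falls off the work surface, if the arm or the gripper's body presses on something with over 40 N, if the wrist force passes 120 N, or if a joint passes its speed limit or range.

ROBOT

A 7-joint arm with a two-finger parallel gripper is mounted at the origin on the work surface. World frame = base frame: x ahead of the robot, y to its left, z up, the work surface at z = 0. Lengths are in m, angles in rad, forces in N, time in s.
With the tool pointing down it reaches from about 0.4 to 0.85 m from the base axis. Payload 4.4 kg.
Tool frame: the origin (TCP) lies between the finger pads; the fingertips stand 11 mm ahead of it and the grasp point (between the pads) lies 8 mm behind it (manip.tip_reach is the z of the fingertips in the tool frame, in m); z points along the fingers, y is the line along which they close (so a half turn about z gives the same grasp; the last joint's range is limited). The gripper opens to 94 mm and grips with 3 to 60 N. Pads are 16 mm wide; open, the fingers measure 119 mm over their backs; the gripper's body (75 mm by 177 mm) begins 78 mm behind the grasp point.
Start: joints at [1.255, 0.628, 0.038, 1.517, -0.027, 0.996, -0.02], TCP at [0.161, -0.63, 0.216] pointing down, gripper open.
Joint ranges: [-3.06, 3.06], [-0.37, 2.12], [-1.25, 1.32], [0.18, 2.47], [-1.1, 4.24], [0.23, 1.98], [-2.94, 2.94]. Speed limits (rad/s): [2.57, 2.57, 3.14, 3.14, 3.14, 3.14, 3.14].

INTERFACE

Orientations are given as a unit quaternion [w, x, y, z].
In Python, from plant import manip gives the robot as it stands.
- The arm moves only by the tool apply_moves, never from a script. Its argument "motion" is text: rows parted by semicolons, each of 5 numbers parted by spaces: the gripper command: -1 is shut, 1 is fully open, values between are in proportion, then the shift along the tool's x, y, z in cm, then the turn about the tool's z in rad. A call has exactly 8 rows; each row is the pose to reach, as a shift and turn from the pose commanded when the call began, along the tool's axes at that moment; what a row does not reach only later rows make up. A row lasts 1/12 s, in which the tool goes at most 41.7 mm and 7.16 degrees, less where a joint would pass 70% of its speed; a pose out of reach is approached as far as the arm can. A call with a gripper value outside its range is refused whole. The fingers move at their own pace and stop on an object; "grip_force" is the grip in N (left out, the last holds). Time passes only in rows, so rows that repeat a pose let the fingers close, or fill a call up. It gives the time, the measured TCP pose, the force, the opening and the grip force at its end, in the units of the state.
- manip.sense(): the state, without advancing time (a new reading comes with each control period).
- manip.snapshot(name): name is "scene" or "top" or "wrist"; returns the picture (480x640x3 uint8, blue, green, red); there is no depth.
- manip.get_calibration(name): a dict with "fx", "fy", "cx", "cy" (pixels), "R" (3x3) and "t" (3): a world point X has camera coordinates R X + t. Camera axes: x right, y down, z forward; pixel columns grow to the right and rows downward; lengths in m; the calibration is good to about 2 mm. The wrist camera is an equidistant fisheye: a pixel r from the principal point sees the ray r / f radians off the axis. A picture is of the moment at which its call begins: read the wrist's pose just before it. get_calibration takes no time and is no camera call; for the wrist camera it gives the pose at the moment of the call.
- manip.job_done(): hands the job in; it is judged then, once.
Trained networks look in the newest picture that a camera, given by its name, has taken for a name from the list of things; names that differ only in an ending like _2 or _b are one class to them, and where a whole thing is asked for, a point or a joint stands for the part that bears it (a point fixed in the world has none). Each returns a list of dicts, best first, with "confidence" (0 to 1); they miss things now and then, are a little off and sometimes report something else, mostly with a low value. They report only what shows in the picture. A call takes as long as a camera call.
- manip.regions_of(camera, target): "mask" (480x640 bool, what is visible of it) and "point" ([column, row] in pixels, amid what is visible of it).
- manip.place_of(camera, target): "point" ([column, row] in pixels: a listed point, or the origin of a listed thing).
The state is a dict: "clock": time; "qpos": joint angles; "qvel": joint speeds; "joint_efforts": joint torques, N m; "position": TCP position; "tool_rot": TCP orientation; "wrist_force": force on the tool from outside, world axes, zero at the start; "wrist_torque": the same for the moment, N m; "grip_width": finger opening in m; "grip_force": force on a finger pad.
Only numpy, scipy, OpenCV 4.12 (cv2) and the standard library are available. Lean on these libraries where they do the work, as an engineer would, in place of code of your own. Each camera call takes 0.05 s, during which the arm holds its last target. There are 200 camera calls.

## Working session

There is one attempt and no reset: what is moved stays moved. The work goes in short steps, Python scripts to look and compute and a tool call to move; the robot and the scene stay as the last step left them, time stands still between calls to the robot, and variables do not carry over. Pictures are saved under pics/ and viewed, at most 10 in all, crops included, and the job is handed in when it is done.

Besides the shell and the picture viewer there is one more tool, called after "Call:" in YAML: its name, and indented under it one key for each argument. apply_moves: Moves the arm, as the interface text tells. Its arguments: {"type":"object","properties":{"motion":{"type":"string"},"grip_force":{"type":"number"}},"required":["motion"]}

```bash
mkdir -p pics; ls
cat > h.py <<'E'
import numpy as np, cv2
from plant import manip
from scipy.spatial.transform import Rotation as R
def ray(cal,p):
    x=(p[0]-cal["cx"])/cal["fx"]; y=(p[1]-cal["cy"])/cal["fy"]
    return np.array([x,y,1.])
def atz(cal,p,z,fish=False):
    d=ray(cal,p)
    if fish:
        r=np.hypot(d[0],d[1]); d=np.array([d[0]/r*np.sin(r),d[1]/r*np.sin(r),np.cos(r)]) if r>0 else d
    Rm=np.array(cal["R"]); o=-Rm.T@np.array(cal["t"]); d=Rm.T@d
    return o+d*(z-o[2])/d[2]
E
python3 - <<'E'
from h import *
s=manip.sense(); print(s["clock"],s["position"],s["tool_rot"],s["grip_width"])
Z=dict(platen=.046,label_head=.1,slide_grip=.077,guide_end=.067,key_large_top=.061,key_medium_top=.051,key_small_top=.061,jar_large_mid=.06,jar_medium_mid=.0425,jar_small_mid=.03,label_roll=0,squeeze=0,scoop=0,mug=0)
for c in ("top","scene"):
    im=manip.snapshot(c); cv2.imwrite(f"pics/{c}0.png",im); cal=manip.get_calibration(c)
    print(c,-np.array(cal["R"]).T@cal["t"])
    for n,z in Z.items():
        for r in manip.place_of(c,n)[:2]: print(n,np.round(r["confidence"],2),np.round(r["point"]),atz(cal,r["point"],z).round(4))
E
```

```text
pics
0.0 [ 0.16056554 -0.62922452  0.21559064] [-8.87105787e-04  9.92209771e-01  1.24575155e-01 -1.20404604e-04] 0.09392803250900858
top [0.42888074 0.03814934 1.32639232]
platen 0.72 [329. 217.] [ 0.6071 -0.0142  0.046 ]
label_head 0.96 [293. 215.] [0.6055 0.0839 0.1   ]
slide_grip 0.76 [317. 264.] [0.4767 0.0209 0.077 ]
guide_end 0.67 [319. 205.] [0.637  0.0132 0.067 ]
guide_end 0.51 [167. 252.] [0.5148 0.4231 0.067 ]
key_large_top 0.5 [465. 249.] [ 0.5097 -0.3813  0.061 ]
key_medium_top 0.57 [418. 253.] [ 0.5018 -0.255   0.051 ]
key_medium_top 0.44 [390. 304.] [ 0.364  -0.1746  0.051 ]
key_small_top 0.42 [441. 254.] [ 0.4979 -0.3163  0.061 ]
jar_large_mid 0.98 [204. 220.] [0.603  0.3273 0.06  ]
jar_medium_mid 0.78 [168. 252.] [0.5192 0.4281 0.0425]
jar_medium_mid 0.67 [464. 246.] [ 0.5184 -0.3865  0.0425]
jar_small_mid 0.77 [209. 280.] [0.4398 0.3183 0.03  ]
jar_small_mid 0.48 [200. 219.] [0.6093 0.345  0.03  ]
label_roll 0.96 [390. 304.] [ 0.3617 -0.1809  0.    ]
squeeze 0.57 [387. 166.] [ 0.7598 -0.1886  0.    ]
scoop 0.76 [256. 318.] [0.3318 0.1953 0.    ]
mug 0.75 [433. 192.] 
[... 327 characters left out ...]
]
guide_end 0.91 [342. 285.] [0.6465 0.0021 0.067 ]
key_large_top 0.85 [140. 371.] [ 0.5154 -0.3759  0.061 ]
key_large_top 0.58 [320. 283.] [ 0.6057 -0.0159  0.061 ]
key_medium_top 0.39 [351. 198.] [0.46   0.2894 0.051 ]
key_small_top 0.66 [167. 342.] [ 0.4998 -0.3097  0.061 ]
jar_large_mid 0.96 [410. 210.] [0.6048 0.3302 0.06  ]
jar_medium_mid 0.93 [401. 187.] [0.52   0.4319 0.0425]
jar_medium_mid 0.35 [178. 290.] [ 0.3923 -0.2013  0.0425]
jar_small_mid 0.95 [353. 201.] [0.4529 0.3083 0.03  ]
label_roll 0.73 [179. 292.] [ 0.3568 -0.1796 -0.    ]
label_roll 0.29 [356. 243.] [0.54   0.2033 0.    ]
squeeze 0.62 [325. 395.] [ 0.7492 -0.179  -0.    ]
scoop 0.87 [289. 212.] [0.3349 0.1951 0.    ]
```

Run:
```python
import cv2
a=cv2.imread("pics/top0.png")[130:350,130:510]; cv2.imwrite("pics/topc.png",cv2.resize(a,(800,463),interpolation=cv2.INTER_CUBIC))
```

```text
(no output)
```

View pics/topc.png

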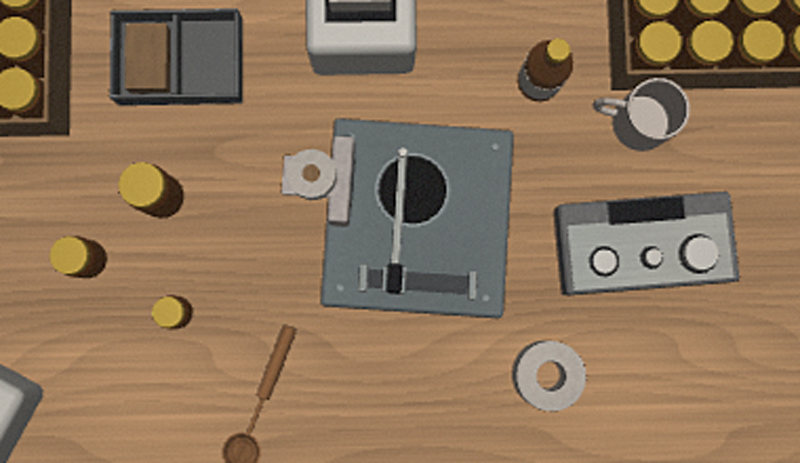

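View pics/scene0.png

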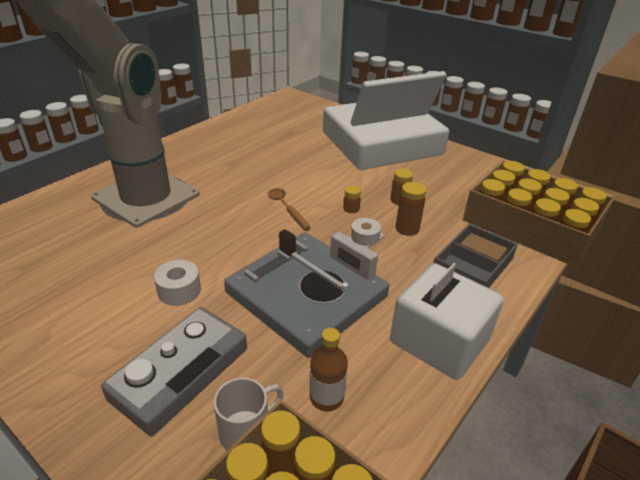

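The views agree: keys from left to right are medium, small and large (top image about 416, 440 and 462 at row 252). The largest jar is near (204,220), and the guide arm lies over the turntable. Next I'll refine the labeller pose.

Run:
```python
from h import *
from scipy.optimize import least_squares
cal=manip.get_calibration("top"); im=cv2.imread("pics/top0.png")
f=lambda u,v:(130+u*380/800,130+v*220/463)
c=[atz(cal,f(*p),.04)[:2] for p in [(337,119),(512,130),(502,317),(322,304)]]
loc=np.array([[90,110],[90,-130],[-160,-130],[-160,110]])/1000
def res(p):
    r=np.array([[np.cos(p[2]),-np.sin(p[2])],[np.sin(p[2]),np.cos(p[2])]])
    return (loc@r.T+p[:2]-c).ravel()
s=least_squares(res,[.6,0,0]); print("platen",s.x.round(4),(s.fun*1000).round(1))
for cam in ("top","scene"):
    manip.snapshot(cam); k=manip.get_calibration(cam)
    for n,z in dict(slide_grip=.102,key_large_top=.061,jar_large_mid=.12).items():
        for r in manip.regions_of(cam,n)[:2]:
            u,v,w,h=cv2.boundingRect(r["mask"].astype(np.uint8))
            print(cam,n,round(r["confidence"],2),(u,v,w,h),atz(k,r["point"],z).round(4))
# black turntable & lid centroids (top)
g=im.max(2)
for nm,m,z in (("lid",((im[...,2]>150)&(im[...,0]<90)).astype(np.uint8),.12),("black",(g<60).astype(np.uint8),.1),("white",(im.min(2)>170).astype(np.uint8),.061)):
    n,l,st,ce=cv2.connectedComponentsWithStats(m)
    for i in range(1,n):
        if st[i,4]>25 and 150<ce[i][0]<480 and 190<ce[i][1]<290: print(nm,st[i],ce[i].round(1),atz(cal,ce[i],z).round(4))
```

```text
platen [ 0.5981 -0.006  -0.0876] [ 3.   3.7  0.8 -3.7 -1.7 -2.7 -2.1  2.7]
top slide_grip 0.84 (311, 201, 12, 69) [0.5119 0.0131 0.102 ]
top key_large_top 0.49 (454, 243, 17, 15) [ 0.5128 -0.376   0.061 ]
top jar_large_mid 0.82 (186, 207, 32, 28) [0.596  0.3244 0.12  ]
top jar_large_mid 0.27 (376, 148, 26, 31) [ 0.7426 -0.1772  0.12  ]
scene slide_grip 0.64 (277, 229, 72, 63) [ 0.5435 -0.0186  0.102 ]
scene key_large_top 0.62 (125, 359, 28, 25) [ 0.5073 -0.3783  0.061 ]
scene jar_large_mid 0.6 (395, 182, 30, 54) [0.6476 0.254  0.12  ]
lid [241 189  12   4  26] [246.5 190. ] [0.6705 0.2025 0.12  ]
lid [465 189  18   5  35] [473.1 190.9] [ 0.658  -0.3915  0.12  ]
lid [374 193  28   5  71] [388.2 195.3] [ 0.6504 -0.1676  0.12  ]
lid [403 192  12   7  34] [408.3 195.1] [ 0.65   -0.2203  0.12  ]
lid [199 195  16   8  48] [207.2 197.4] [0.6528 0.3046 0.12  ]
lid [456 194  36   6  85] [473.  196.7] [ 0.6426 -0.3906  0.12  ]
lid [168 197  13   5  40] [174.6 199.4] [0.6491 0.3889 0.12  ]
lid [182 196  23   6  51] [191.3 199.7] [0.6474 0.3458 0.12  ]
lid [262 199  16   5  29] [268.7 200.5] [0.
[... 1793 characters left out ...]
225.2] [0.5823 0.3024 0.1   ]
black [418 223  37  14 373] [436.4 229.5] [ 0.5599 -0.2956  0.1   ]
black [394 229   6  41  74] [395.8 249.9] [ 0.508 -0.186  0.1  ]
black [453 242  13  18  44] [456.9 251.8] [ 0.5    -0.3472  0.1   ]
black [162 245  18  17  92] [174.4 254.7] [0.5064 0.3937 0.1   ]
black [410 247  14  14  44] [416.  253.5] [ 0.4976 -0.2388  0.1   ]
black [434 247  10  11  26] [437.4 252.2] [ 0.4998 -0.2956  0.1   ]
black [314 255   7  15  94] [317.  262.1] [0.48   0.0219 0.1   ]
white [456 243  15  15 179] [462.9 249.8] [ 0.5073 -0.3761  0.061 ]
white [412 249  10  10  85] [416.6 253.4] [ 0.4999 -0.2494  0.061 ]
white [437 249   7   7  38] [440.2 251.7] [ 0.5034 -0.3138  0.061 ]
```

```bash
cat >> h.py <<'E'
def go(x,y,z,yaw=None):
    s=manip.sense(); q=np.array(s["tool_rot"]); r=R.from_quat(q[[1,2,3,0]]); M=r.as_matrix()
    d=M.T@(np.array([x,y,z])-s["position"])*100
    cur=np.arctan2(M[1,0],M[0,0]); t=None if yaw is None else -((yaw-cur+np.pi/2)%np.pi-np.pi/2)
    print("clock",round(s["clock"],2),"pos",np.round(s["position"],4),"yaw",round(cur,3),"shift cm",d.round(2),"turn",t,"F",np.round(s["wrist_force"],1),"w",round(s["grip_width"],4), "tilt",M[:,2].round(3),"q",np.round(s["qpos"],2))
E
python3 -c "
from h import *
go(.47,.02,.24,-.075)"
```

```text
clock 1.9 pos [ 0.1607 -0.6298  0.2165] yaw 0.25 shift cm [ 46.03 -55.32  -2.35] turn 0.3247599525405489 F [-0.6 -0.6 -0.1] w 0.0938 tilt [ 0.  0. -1.] q [ 1.26  0.63  0.04  1.52 -0.03  1.   -0.02]
```

Call:
apply_moves:
  motion: "1 10 -5 -2 0.1;1 15 -10 -2 0.2;1 20 -14 -2.3 0.32;1 46 -55.3 -2.4 0.325;1 46 -55.3 -2.4 0.325;1 46 -55.3 -2.4 0.325;1 46 -55.3 -2.4 0.325;1 46 -55.3 -2.4 0.325"

```text
clock: 2.57
position: [0.3228, -0.3437, 0.2343]
tool_rot: [0.0, 0.999, -0.038, 0.0]
wrist_force: [1.4, 0.2, 0.4]
grip_width: 0.0939
grip_force: 0.0
```

```bash
python3 -c "
from h import *
go(.47,.02,.24,-.075)"
```

```text
clock 2.57 pos [ 0.3228 -0.3437  0.2343] yaw -0.075 shift cm [ 11.93 -37.38  -0.57] turn -0.00043990561680251616 F [1.4 0.2 0.4] w 0.0939 tilt [ 0.001 -0.    -1.   ] q [ 0.67  0.35  0.11  1.98 -0.05  0.81 -0.83]
```

Call:
apply_moves:
  motion: "1 12 -37.2 -0.5 0;1 12 -37.2 -0.5 0;1 12 -37.2 -0.5 0;1 12 -37.2 -0.5 0;1 12 -37.2 -0.5 0;1 12 -37.2 -0.5 0;1 12 -37.2 -0.5 0;1 12 -37.2 -0.5 0"

```text
clock: 3.23
position: [0.4488, -0.0349, 0.2388]
tool_rot: [0.0, 0.999, -0.038, 0.001]
wrist_force: [1.4, -1.0, -0.3]
grip_width: 0.0942
grip_force: 0.0
```

Call:
apply_moves:
  motion: "1 0 -5 0 0;1 0 -5 0 0;1 0 -5 0 0;1 0 -5 0 0;1 0 -5 0 0;1 0 -5 0 0;1 0 -5 0 0;1 0 -5 0 0"

```text
clock: 3.9
position: [0.4519, 0.0116, 0.2384]
tool_rot: [0.0, 0.999, -0.039, 0.0]
wrist_force: [-0.8, 0.8, 0.5]
grip_width: 0.0943
grip_force: 0.0
```

```bash
cat > w.py <<'E'
from h import *
import sys
go(.48,.02,.085,-.075)
cal=manip.get_calibration("wrist"); im=manip.snapshot("wrist"); cv2.imwrite(sys.argv[1],im)
for a in sys.argv[2:]:
    n,z=a.split("="); 
    for r in manip.place_of("wrist",n)[:2]: print(n,round(r["confidence"],2),np.round(r["point"]),atz(cal,r["point"],float(z),True).round(4))
E
python3 w.py pics/w1.png platen=.046 label_head=.1 slide_grip=.077 guide_end=.067
```

```text
clock 3.9 pos [0.4519 0.0116 0.2384] yaw -0.078 shift cm [ 2.74 -1.06 15.34] turn -0.002691091689120073 F [-0.8  0.8  0.5] w 0.0943 tilt [ 0. -0. -1.] q [-0.08  0.32 -0.01  2.02  0.    0.81 -1.74]
platen 0.37 [602. 156.] [ 0.508  -0.3286  0.046 ]
label_head 0.85 [216.  57.] [0.6091 0.0876 0.1   ]
slide_grip 0.81 [305. 193.] [0.4828 0.0236 0.077 ]
slide_grip 0.27 [ 77. 243.] [0.4555 0.2734 0.077 ]
guide_end 0.88 [305.  17.] [0.6472 0.0109 0.067 ]
```

View pics/w1.png

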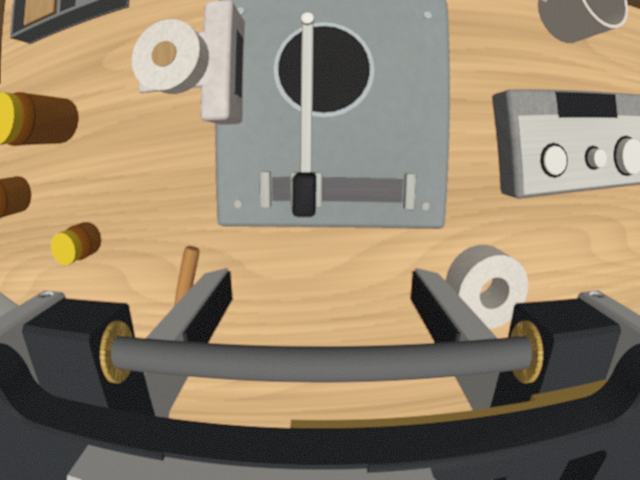

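The grip top is at (304,180–215), the arm roller at (307,18), the turntable ellipse is centred near (324,69), and the end-stop posts are at cols 265 and 409.

Run:
```python
from h import *
cal=manip.get_calibration("wrist"); im=cv2.imread("pics/w1.png")
P=lambda p,z:atz(cal,p,z,True)[:2].round(4)
print("platen",P((323.5,69),.046),"stops",P((265,189),.052),P((409,190),.052),"slab",P((217,225),.04),P((443,226),.04),"key",P((628,155),.061))
m=(im.max(2)<75).astype(np.uint8); m[:, :270]=0;m[:,378:]=0;m[120:]=0
ys,xs=np.nonzero(m); el=cv2.fitEllipse(cv2.convexHull(np.c_[xs,ys].astype(np.int32))); print(el,P(el[0],.046))
go(.4828,.0236,.085,-.077)
```

```text
platen [ 0.5992 -0.001 ] stops [0.4871 0.0639] [ 0.4762 -0.0752] slab [0.4536 0.12  ] [ 0.4351 -0.1139] key [ 0.5115 -0.3612]
((323.5555419921875, 68.84822845458984), (84.28765106201172, 89.67306518554688), 91.01156616210938) [ 0.5994 -0.001 ]
clock 4.15 pos [0.4519 0.0127 0.2383] yaw -0.076 shift cm [ 2.99 -1.32 15.33] turn 0.0013759264619335188 F [ 0.2 -0.3  0.5] w 0.0941 tilt [ 0. -0. -1.] q [-0.09  0.32 -0.01  2.02  0.    0.81 -1.74]
```

Call:
apply_moves:
  motion: "1 3 -1.2 0 0;1 3 -1.2 4 0;1 3 -1.2 8 0;1 3 -1.2 12 0;1 3 -1.2 14 0;1 3 -1.2 15.8 0;1 3 -1.2 15.8 0;1 3 -1.2 15.8 0"

```text
clock: 4.82
position: [0.4823, 0.0226, 0.0798]
tool_rot: [0.0, 0.999, -0.038, -0.001]
wrist_force: [0.4, 0.4, 0.5]
grip_width: 0.0944
grip_force: 0.0
```

Call:
apply_moves:
  motion: "-0.3 0 0 0 0;-0.5 0 0 0 0;-1 0 0 0 0;-1 0 0 0 0;-1 0 0 0 0;-1 0 0 0 0;-1 0 0 0 0;-1 0 0 0 0"
  grip_force: 12

```text
clock: 5.48
position: [0.4828, 0.0226, 0.0804]
tool_rot: [-0.0, 0.999, -0.038, 0.0]
wrist_force: [-0.6, 0.9, 0.1]
grip_width: 0.0439
grip_force: 0.0
```

```bash
python3 -c "
from h import *
go(.4828,.0236,.08,-.077)"
```

```text
clock 5.48 pos [0.4828 0.0226 0.0804] yaw -0.075 shift cm [-0.01 -0.1   0.04] turn 0.0017250633042429353 F [-0.6  0.9  0.1] w 0.0439 tilt [ 0.  0. -1.] q [-0.1   0.62 -0.01  2.1   0.01  0.43 -1.76]
```

Fingers are slow (about 75 mm/s); keep closing.

Call:
apply_moves:
  motion: "-1 0 0 0 0;-1 0 0 0 0;-1 0 0 0 0;-1 0 0 0 0;-1 0 0 0 0;-1 0 0 0 0;-1 0 0 0 0;-1 0 0 0 0"

```text
clock: 6.15
position: [0.4828, 0.0228, 0.0803]
tool_rot: [-0.0, 0.999, -0.038, -0.0]
wrist_force: [-0.0, 0.7, -1.3]
grip_width: 0.02
grip_force: 12.0
```

Call:
apply_moves:
  motion: "-1 0 1 0 0;-1 0 2 0 0;-1 0 3 0 0;-1 0 4 0 0;-1 0 5 0 0;-1 0 6 0 0;-1 0 6.5 0 0;-1 0 6.5 0 0"

```text
clock: 6.82
position: [0.4768, -0.045, 0.0802]
tool_rot: [0.001, 0.999, -0.039, -0.001]
wrist_force: [-3.2, -2.3, 1.9]
grip_width: 0.0201
grip_force: 12.0
```

Call:
apply_moves:
  motion: "-1 0 0.3 0 0;-1 0 0.6 0 0;-1 0 0.8 0 0;-1 0 1 0 0;-1 0 1.2 0 0;-1 0 1.4 0 0;-1 0 1.4 0 0;-1 0 1.4 0 0"

```text
clock: 7.48
position: [0.4758, -0.056, 0.0802]
tool_rot: [0.0, 0.999, -0.037, -0.001]
wrist_force: [-4.2, 2.3, 4.4]
grip_width: 0.0198
grip_force: 12.0
```

Call:
apply_moves:
  motion: "-1 0 0.2 0 0;-1 0 0.4 0 0;-1 0 0.6 0 0;-1 0 0.8 0 0;-1 0 0.8 0 0;-1 0 0.8 0 0;-1 0 0.8 0 0;-1 0 0.8 0 0"

```text
clock: 8.15
position: [0.4758, -0.057, 0.0802]
tool_rot: [-0.004, 0.999, -0.034, -0.001]
wrist_force: [-4.1, 17.1, 3.7]
grip_width: 0.02
grip_force: 12.0
```

```bash
python3 w.py pics/w2.png slide_grip=.077 guide_end=.067
```

```text
clock 8.15 pos [ 0.4758 -0.057   0.0802] yaw -0.069 shift cm [-0.11 -7.71 -0.43] turn 0.00640965537530791 F [-4.1 17.1  3.7] w 0.02 tilt [-0.001  0.007 -1.   ] q [ 0.09  0.61 -0.04  2.1   0.04  0.43 -1.62]
slide_grip 0.74 [320. 289.] [ 0.4769 -0.0567  0.077 ]
```

Call:
apply_moves:
  motion: "0.2 0 0 0 0;0.2 0 -0.3 0 0;0.2 0 -0.6 0 0;0.2 0 -0.6 0 0;0.2 0 -0.6 0 0;0.2 0 -0.6 0 0;0.2 0 -0.6 -3 0;0.2 0 -0.6 -7 0"

```text
clock: 8.97
position: [0.4744, -0.0585, 0.1487]
tool_rot: [0.0, 0.999, -0.038, -0.003]
wrist_force: [1.2, -0.3, 0.6]
grip_width: 0.0565
grip_force: 0.0
```

Call:
apply_moves:
  motion: "-1 0 0 -3 0;-1 0 0 -6 0;-1 0 0 -8 0;-1 0 4 -8 0;-1 0 8 -8 0;-1 0 8 -8 0;-1 0 8 -8 0;-1 0 8 -8 0"

```text
clock: 9.63
position: [0.4706, -0.1381, 0.2302]
tool_rot: [-0.0, 0.999, -0.038, 0.0]
wrist_force: [0.1, 0.1, 0.8]
grip_width: 0.0064
grip_force: 0.0
```

```bash
python3 w.py pics/w3.png slide_grip=.077 guide_end=.067 key_large_top=.061 key_medium_top=.051 key_small_top=.061 platen=.046; python3 -c "
from h import *
go(.509,-.377,.12,-.077)"
```

```text
clock 9.63 pos [ 0.4706 -0.1381  0.2302] yaw -0.076 shift cm [ -0.27 -15.83  14.53] turn -0.0014378783422579478 F [0.1 0.1 0.8] w 0.0064 tilt [ 0.  0. -1.] q [ 0.25  0.38 -0.03  1.93  0.01  0.82 -1.43]
slide_grip 0.94 [232. 231.] [ 0.4741 -0.0579  0.077 ]
guide_end 0.8 [232.  49.] [ 0.6403 -0.0701  0.067 ]
guide_end 0.28 [ 92. 332.] [0.3677 0.1377 0.067 ]
key_medium_top 0.59 [437. 184.] [ 0.5    -0.2529  0.051 ]
key_small_top 0.71 [493. 177.] [ 0.5056 -0.3092  0.061 ]
platen 0.62 [176. 101.] [ 0.603  -0.0048  0.046 ]
clock 9.98 pos [ 0.4708 -0.1372  0.2302] yaw -0.074 shift cm [ 5.58 23.64 11.02] turn 0.003214232796843408 F [-0.3  0.2 -0.5] w 0.0005 tilt [-0.  0. -1.] q [ 0.25  0.38 -0.03  1.93  0.01  0.82 -1.43]
```

View pics/w3.png

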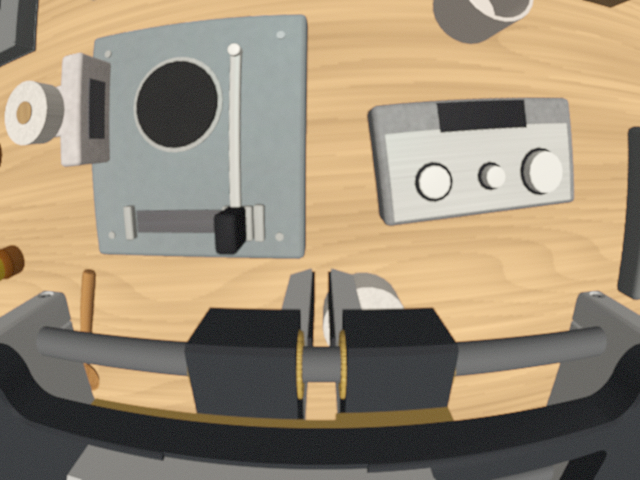

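Guide carriage sits against the far post (col 245–258); the large key is at about (544,171), still up, and the medium at (434,181).

Run:
```python
from h import *
cal=manip.get_calibration("wrist")
k=atz(cal,(544,171),.061,True); print(k,atz(cal,(434,181),.051,True),atz(cal,(491,175),.061,True),"platen",atz(cal,(177.5,104.5),.046,True))
go(k[0],k[1],.08,-.077)
```

```text
[ 0.51148464 -0.36976644  0.061     ] [ 0.50352043 -0.24872155  0.051     ] [ 0.50834162 -0.30563703  0.061     ] platen [ 0.59884026 -0.00544276  0.046     ]
clock 9.98 pos [ 0.4708 -0.1372  0.2302] yaw -0.074 shift cm [ 5.77 22.9  15.02] turn 0.003214232796843408 F [-0.3  0.2 -0.5] w 0.0005 tilt [-0.  0. -1.] q [ 0.25  0.38 -0.03  1.93  0.01  0.82 -1.43]
```

Call:
apply_moves:
  motion: "-1 1.5 4 0 0;-1 3 8 0 0;-1 4 12 0 0;-1 5 16 0 0;-1 5.6 20 0 0;-1 5.6 23.2 3 0;-1 5.6 23.2 6 0;-1 5.6 23.2 10 0"

```text
clock: 10.65
position: [0.5095, -0.3777, 0.1307]
tool_rot: [0.002, 0.999, -0.04, 0.002]
wrist_force: [1.4, 0.7, 0.2]
grip_width: 0.0001
grip_force: 0.0
```

Call:
apply_moves:
  motion: "-1 0 0 2 0;-1 0 0 3 0;-1 0 0 3 0;-1 0 0 3 0;-1 0 0 3 0;-1 0 0 3 0;-1 0 0 3 0;-1 0 0 3 0"

```text
clock: 11.32
position: [0.5097, -0.3739, 0.1016]
tool_rot: [0.001, 0.999, -0.038, 0.001]
wrist_force: [-0.3, -0.6, -0.9]
grip_width: 0.0004
grip_force: 0.0
```

```bash
python3 w.py pics/w4.png key_large_top=.061 key_medium_top=.051 key_small_top=.061; python3 -c "
from h import *
go(.51,-.373,.062,-.077)"
```

```text
clock 11.32 pos [ 0.5097 -0.3739  0.1016] yaw -0.075 shift cm [ -5.93 -39.05   1.6 ] turn -0.00012608546380521446 F [-0.3 -0.6 -0.9] w 0.0004 tilt [ 0.002 -0.001 -1.   ] q [ 0.59  0.74 -0.01  1.67  0.01  0.73 -1.06]
key_large_top 0.98 [322. 267.] [ 0.5099 -0.3742  0.061 ]
key_medium_top 0.74 [144. 286.] [ 0.5008 -0.2523  0.051 ]
key_small_top 0.84 [224. 280.] [ 0.5055 -0.3139  0.061 ]
clock 11.52 pos [ 0.5092 -0.3736  0.1006] yaw -0.075 shift cm [ 0.08 -0.06  3.86] turn 0.001720036784711887 F [-0.5  0.3 -0.6] w 0.0003 tilt [ 0. -0. -1.] q [ 0.59  0.74 -0.01  1.67  0.01  0.73 -1.06]
```

View pics/w4.png

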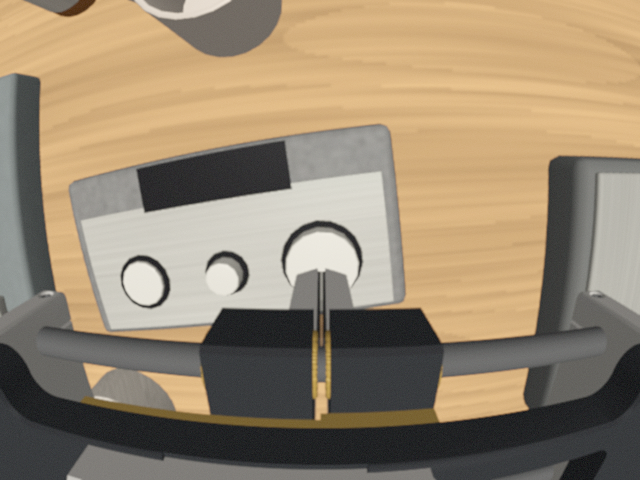

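The closed fingertips (322,270) stand over the centre of the large key; now press.

Call:
apply_moves:
  motion: "-1 0 0 1.5 0;-1 0 0 2.6 0;-1 0 0 3 0;-1 0 0 3.3 0;-1 0 0 3.6 0;-1 0 0 3.8 0;-1 0 0 4 0;-1 0 0 4.2 0"

```text
clock: 12.18
position: [0.509, -0.3734, 0.0618]
tool_rot: [-0.0, 0.999, -0.038, -0.0]
wrist_force: [-8.2, 6.8, 41.7]
grip_width: 0.0004
grip_force: 20.7
```

Call:
apply_moves:
  motion: "-1 0 0 0.1 0;-1 0 0 0.2 0;-1 0 0 0.3 0;-1 0 0 0.4 0;-1 0 0 0.5 0;-1 0 0 0.5 0;-1 0 0 0.5 0;-1 0 0 0.5 0"

```text
clock: 12.85
position: [0.5091, -0.3734, 0.0615]
tool_rot: [0.0, 0.999, -0.038, 0.001]
wrist_force: [-13.6, 10.1, 56.9]
grip_width: 0.0003
grip_force: 28.6
```

Call:
apply_moves:
  motion: "-1 0 0 -3 0;-1 0 0 -7 0;-1 0 0 -11 0;-1 0 0 -15 0;1 0 -3 -18 0;1 0 -7 -20 0;1 0 -11 -20 0;1 0 -11 -20 0"

```text
clock: 13.52
position: [0.5201, -0.2543, 0.2552]
tool_rot: [-0.003, 0.999, -0.032, 0.002]
wrist_force: [0.2, 0.6, -0.3]
grip_width: 0.0234
grip_force: 0.0
```

```bash
python3 w.py pics/w5.png key_large_top=.051 key_medium_top=.061 key_small_top=.061 slide_grip=.077; python3 -c "
from h import *
go(.6,.33,.26,-.077)"
```

```text
clock 13.52 pos [ 0.5201 -0.2543  0.2552] yaw -0.065 shift cm [ -5.84 -27.02  17.15] turn 0.01025932141368946 F [ 0.2  0.6 -0.3] w 0.0234 tilt [ 0.004  0.005 -1.   ] q [ 0.42  0.48 -0.01  1.67  0.    0.98 -1.23]
key_large_top 0.68 [435. 223.] [ 0.5082 -0.3726  0.051 ]
key_medium_top 0.77 [317. 239.] [ 0.5012 -0.2485  0.061 ]
slide_grip 0.55 [140. 276.] [ 0.4754 -0.0555  0.077 ]
clock 13.77 pos [ 0.5167 -0.2655  0.2528] yaw -0.077 shift cm [  3.7  -60.02  -0.78] turn -0.00039579173733494954 F [-0.  -0.4 -0.7] w 0.043 tilt [-0.001 -0.001 -1.   ] q [ 0.43  0.49 -0.01  1.67  0.    0.98 -1.23]
```

View pics/w5.png

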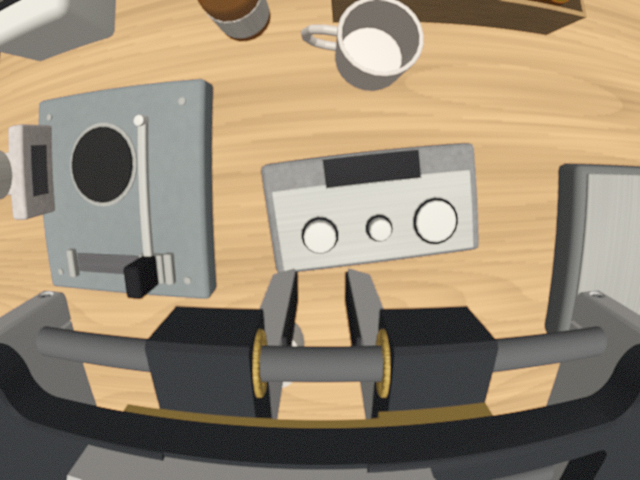

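The large key (435,221) now has the dark recess ring and the medium (320,235) has risen. On to the jar.

Call:
apply_moves:
  motion: "1 -0.5 -4 -1 0;1 -0.5 -56 -2 0;1 -0.5 -58 -2 0;1 -0.5 -60 -2 0;1 -0.5 -60 -2 0;1 -0.5 -60 -2 0;1 -0.5 -60 -2 0;1 -0.5 -60 -2 0"

```text
clock: 14.43
position: [0.5376, 0.0672, 0.2681]
tool_rot: [0.0, 0.999, -0.039, -0.0]
wrist_force: [0.1, -0.4, -0.3]
grip_width: 0.0936
grip_force: 0.0
```

Call:
apply_moves:
  motion: "1 -0.5 -28 0 0;1 -0.5 -28 0 0;1 -0.5 -28 0 0;1 -0.5 -28 0 0;1 -0.5 -28 0 0;1 -0.5 -28 0 0;1 -0.5 -28 0 0;1 -0.5 -28 0 0"

```text
clock: 15.1
position: [0.5521, 0.3543, 0.2669]
tool_rot: [-0.002, 0.999, -0.034, -0.001]
wrist_force: [0.0, 0.4, 0.4]
grip_width: 0.0939
grip_force: 0.0
```

```bash
python3 w.py pics/w6.png jar_large_mid=.06 jar_medium_mid=.0425 jar_small_mid=.03; python3 -c "
from h import *
go(.604,.33,.2,-.077)"
```

```text
clock 15.1 pos [0.5521 0.3543 0.2669] yaw -0.068 shift cm [-4.87 33.93 18.05] turn 0.006687985502074945 F [0.  0.4 0.4] w 0.0939 tilt [-0.002  0.005 -1.   ] q [-0.56  0.59 -0.09  1.43  0.05  1.12 -2.3 ]
jar_large_mid 0.59 [573. 156.] [0.6087 0.0532 0.06  ]
jar_medium_mid 0.97 [251. 246.] [0.521  0.4344 0.0425]
jar_medium_mid 0.42 [633. 261.] [ 0.4603 -0.0969  0.0425]
jar_small_mid 0.96 [363. 297.] [0.4473 0.3125 0.03  ]
clock 15.3 pos [0.5546 0.3439 0.2678] yaw -0.079 shift cm [5.04 0.98 6.78] turn -0.001768311855081084 F [ 0.2  0.1 -0.5] w 0.0936 tilt [-0.    -0.003 -1.   ] q [-0.55  0.59 -0.09  1.44  0.06  1.12 -2.3 ]
```

View pics/w6.png

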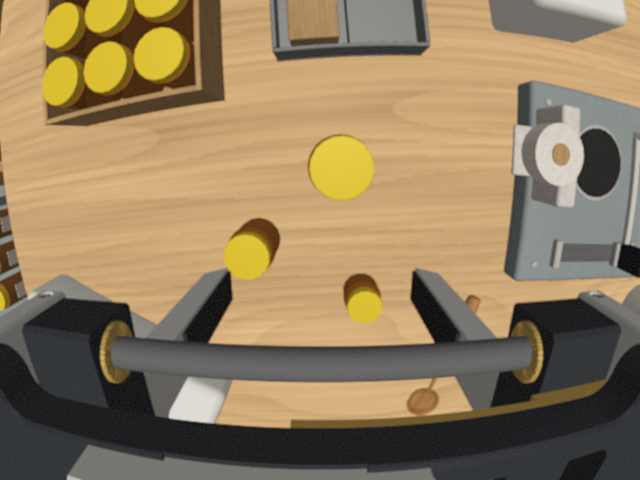

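Lid of the large jar is at (341,167), medium jar at (248,252), small at (364,300). I'll measure again with the arm still.

Run:
```python
from h import *
cal=manip.get_calibration("wrist"); im=manip.snapshot("wrist")
m=((im[...,2]>150)&(im[...,0]<110)&(im[...,1]>140)).astype(np.uint8)
n,l,st,ce=cv2.connectedComponentsWithStats(m)
for i in range(1,n):
    if st[i,4]>500: print(st[i],atz(cal,(st[i,0]+st[i,2]/2,st[i,1]+st[i,3]/2),.12,True).round(4))
print(np.array(cal["R"]).T@-np.array(cal["t"]))
go(.604,.33,.16,-.077)
```

```text
[  32    0   41  133 2745] [0.7478 0.603  0.12  ]
[  74    0   42   40 1298] [0.7827 0.5471 0.12  ]
[122   0  47  25 875] [0.7737 0.4893 0.12  ]
[ 122   35   49   52 1963] [0.7238 0.4889 0.12  ]
[  74   50   41   50 1603] [0.7238 0.5476 0.12  ]
[ 294  139   67   66 3437] [0.6033 0.3341 0.12  ]
[ 213  239   47   49 1550] [0.5289 0.4222 0.12  ]
[335 289  39  37 945] [0.4778 0.3182 0.12  ]
[0.6223746  0.3392166  0.43565774]
clock 15.35 pos [0.5546 0.3438 0.2682] yaw -0.079 shift cm [ 5.03  0.96 10.82] turn -0.002169137398787102 F [0.7 0.1 0. ] w 0.0939 tilt [ 0.    -0.002 -1.   ] q [-0.55  0.59 -0.09  1.44  0.06  1.12 -2.3 ]
```

Call:
apply_moves:
  motion: "1 3 0.7 0 0;1 4.9 0.7 2 0;1 4.9 0.7 5 0;1 4.9 0.7 8 0;1 4.9 0.7 8 0;1 4.9 0.7 11 0;1 4.9 0.7 14 0;1 4.9 0.7 16 0"

```text
clock: 16.02
position: [0.602, 0.3344, 0.1082]
tool_rot: [0.0, 0.999, -0.039, -0.0]
wrist_force: [-0.3, 0.1, 0.1]
grip_width: 0.0943
grip_force: 0.0
```

```bash
python3 -c "
from h import *
go(.603,.333,.056,-.077)"
```

```text
clock 16.02 pos [0.602  0.3344 0.1082] yaw -0.077 shift cm [0.11 0.13 5.22] turn -0.0001573598314181801 F [-0.3  0.1  0.1] w 0.0943 tilt [-0.    -0.001 -1.   ] q [-0.5   0.8  -0.08  1.49  0.08  0.85 -2.26]
```

Call:
apply_moves:
  motion: "1 0.1 0.1 2 0;1 0.1 0.1 4 0;1 0.1 0.1 5.2 0;0.4 0.1 0.1 5.2 0;-1 0.1 0.1 5.2 0;-1 0.1 0.1 5.2 0;-1 0.1 0.1 5.2 0;-1 0.1 0.1 5.2 0"
  grip_force: 25

```text
clock: 16.68
position: [0.6035, 0.3355, 0.0581]
tool_rot: [-0.001, 0.999, -0.038, 0.001]
wrist_force: [0.9, -0.1, -0.7]
grip_width: 0.0641
grip_force: 0.0
```

Call:
apply_moves:
  motion: "-1 0 0 0 0;-1 0 0 0 0;-1 0 0 0 0;-1 0 0 0 0;-1 0 0 -0.5 0;-1 0 0 -1.5 0;-1 0 0 -3 0;-1 0 0 -5 0"

```text
clock: 17.35
position: [0.6008, 0.3346, 0.1054]
tool_rot: [0.001, 0.999, -0.037, -0.002]
wrist_force: [0.2, -0.0, -4.3]
grip_width: 0.0596
grip_force: 25.0
```

Call:
apply_moves:
  motion: "-1 0 0 -3 0;-1 0 0 -6 0;-1 0 0 -9 0;-1 0 0 -12 0;-1 0 0 -13.5 0;-1 0 2 -13.5 0;-1 0 4 -13.5 0;-1 0 7 -13.5 0"

```text
clock: 18.02
position: [0.596, 0.268, 0.2418]
tool_rot: [-0.001, 0.999, -0.035, -0.0]
wrist_force: [0.3, 0.3, -5.3]
grip_width: 0.0599
grip_force: 25.0
```

```bash
python3 -c "
from h import *
go(.60,-.005,.24,-.077)"
```

```text
clock 18.02 pos [0.596  0.268  0.2418] yaw -0.071 shift cm [ 2.32 27.2   0.1 ] turn 0.006270849058018113 F [ 0.3  0.3 -5.3] w 0.0599 tilt [-0.     0.003 -1.   ] q [-0.41  0.61 -0.09  1.47  0.06  1.06 -2.15]
```

Call:
apply_moves:
  motion: "-1 0.5 3 0 0;-1 1 7 0 0;-1 1.5 11 0 0;-1 2 15 0 0;-1 2.2 19 0 0;-1 2.3 23 0 0;-1 2.3 25.5 0 0;-1 2.3 27 0 0"

```text
clock: 18.68
position: [0.5989, -0.0112, 0.2416]
tool_rot: [0.001, 0.999, -0.04, -0.001]
wrist_force: [0.1, 0.4, -5.0]
grip_width: 0.0599
grip_force: 25.0
```

Call:
apply_moves:
  motion: "-1 0 0 0 0;-1 0 0 0 0;-1 0 0 0 0;-1 0 0 0 0;-1 0 0 0 0;-1 0 0 0 0;-1 0 0 0 0;-1 0 0 0 0"

```text
clock: 19.35
position: [0.6, -0.0052, 0.2415]
tool_rot: [-0.0, 0.999, -0.037, -0.0]
wrist_force: [-0.4, -0.5, -5.1]
grip_width: 0.0595
grip_force: 25.0
```

```bash
python3 w.py pics/w7.png platen=.046 label_head=.1 guide_end=.067 slide_grip=.077
python3 - <<'E'
from h import *
cal=manip.get_calibration("wrist"); im=cv2.imread("pics/w7.png")
m=((im[...,2]>150)&(im[...,0]<110)&(im[...,1]>140)).astype(np.uint8)
n,l,st,ce=cv2.connectedComponentsWithStats(m)
for i in range(1,n):
    if st[i,4]>500: print(st[i],atz(cal,(st[i,0]+st[i,2]/2,st[i,1]+st[i,3]/2),.12+.24-.056,True).round(4))
go(.60,-.005,.1025,-.077)
E
```

```text
clock 19.35 pos [ 0.6    -0.0052  0.2415] yaw -0.074 shift cm [-12.15  -1.62  15.65] turn 0.0005322759124248844 F [-0.4 -0.5 -5.1] w 0.0595 tilt [-0.  0. -1.] q [ 0.01  0.53 -0.08  1.63  0.05  0.98 -1.73]
platen 0.67 [316. 220.] [ 0.5987 -0.      0.046 ]
label_head 0.6 [216. 228.] [0.6093 0.0864 0.1   ]
label_head 0.15 [610. 271.] [ 0.5315 -0.3253  0.1   ]
guide_end 0.94 [387. 178.] [ 0.6382 -0.0695  0.067 ]
slide_grip 0.56 [564. 128.] [ 0.6858 -0.2619  0.077 ]
[516  18  35  34 768] [ 0.7039 -0.0814  0.304 ]
[ 593   22   36   49 1266] [ 0.7052 -0.1177  0.304 ]
[  16   59   29   74 1354] [0.7016 0.0895 0.304 ]
[ 240  281  162   66 7970] [ 0.6182 -0.0069  0.304 ]
[ 247  380  148   41 4169] [ 0.5839 -0.0044  0.304 ]
clock 19.6 pos [ 0.6    -0.0057  0.2416] yaw -0.075 shift cm [-0.   -0.07 13.91] turn 0.001693242889496016 F [ 0.2  0.7 -5.2] w 0.0595 tilt [ 0. -0. -1.] q [ 0.02  0.53 -0.08  1.63  0.05  0.98 -1.73]
```

View pics/w7.png

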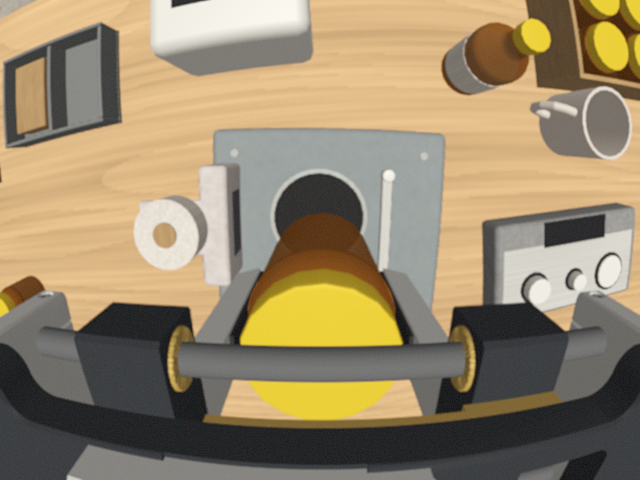

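The jar is held upright (lid centre about (321,350)). The turntable spans cols 271–367 with its top at row 170, and the guide arm is clear at col 388.

Run:
```python
from h import *
cal=manip.get_calibration("wrist")
P=lambda p,z:atz(cal,p,z,True)[:2].round(4)
print("lid",P((321,281),.304),P((321,421),.304),P((240,350),.304),P((402,350),.304))
print("disc L/R/top",P((273,216),.046),P((366,216),.046),P((319,171),.046),"guide",P((389,175),.067))
```

```text
lid [ 0.6291 -0.0077] [ 0.5739 -0.0036] [0.6064 0.0209] [ 0.6024 -0.0326]
disc L/R/top [0.6066 0.0417] [ 0.5996 -0.0508] [ 0.6475 -0.0074] guide [ 0.6408 -0.0722]
```

Call:
apply_moves:
  motion: "-1 0 0 2.5 0;-1 0 0 5 0;-1 0 0 7.5 0;-1 0 0 9.5 0;-1 0 0 11 0;-1 0 0 12.2 0;-1 0 0 13 0;-1 0 0 13.2 0"

```text
clock: 20.27
position: [0.5992, -0.0058, 0.1082]
tool_rot: [0.0, 0.999, -0.038, -0.001]
wrist_force: [0.5, -0.6, -5.0]
grip_width: 0.0597
grip_force: 25.0
```

Call:
apply_moves:
  motion: "-1 0 0 0.05 0;-1 0 0 0.1 0;-1 0 0 0.15 0;-1 0 0 0.2 0;-1 0 0 0.25 0;-1 0 0 0.3 0;-1 0 0 0.35 0;-1 0 0 0.4 0"

```text
clock: 20.93
position: [0.6, -0.0057, 0.1056]
tool_rot: [-0.0, 0.999, -0.038, 0.0]
wrist_force: [-0.5, 0.2, -4.8]
grip_width: 0.0603
grip_force: 25.0
```

Call:
apply_moves:
  motion: "-1 0 0 0.05 0;-1 0 0 0.1 0;-1 0 0 0.15 0;-1 0 0 0.2 0;-1 0 0 0.2 0;-1 0 0 0.2 0;-1 0 0 0.2 0;-1 0 0 0.2 0"

```text
clock: 21.6
position: [0.6, -0.0057, 0.1039]
tool_rot: [0.0, 0.999, -0.038, 0.0]
wrist_force: [-1.1, 1.0, 1.2]
grip_width: 0.0597
grip_force: 25.0
```

Call:
apply_moves:
  motion: "-1 0 0 0.05 0;-1 0 0 0.05 0;-1 0 0 0.1 0;-1 0 0 0.1 0;-1 0 0 0.1 0;-1 0 0 0.1 0;-1 0 0 0.1 0;-1 0 0 0.1 0"

```text
clock: 22.27
position: [0.6001, -0.0057, 0.1038]
tool_rot: [0.0, 0.999, -0.038, 0.0]
wrist_force: [-4.3, -0.7, 8.8]
grip_width: 0.0599
grip_force: 25.0
```

Call:
apply_moves:
  motion: "-1 0 0 -0.1 0;-1 0 0 -0.1 0;0.5 0 0 -0.1 0;0.6 0 0 -0.1 0;0.7 0 0 -0.1 0;0.8 0 0 -0.1 0;0.9 0 0 -0.1 0;1 0 0 -0.1 0"

```text
clock: 22.93
position: [0.6001, -0.0057, 0.1035]
tool_rot: [-0.0, 0.999, -0.038, 0.0]
wrist_force: [1.3, 0.3, -0.4]
grip_width: 0.0925
grip_force: 0.0
```

Call:
apply_moves:
  motion: "1 0 0 0 0;1 0 0 0 0;1 0 0 0 0;1 0 0 -1.5 0;1 0 0 -4 0;1 0 0 -7 0;1 0 0 -10 0;1 0 0 -14 0"

```text
clock: 23.6
position: [0.5984, -0.0057, 0.2433]
tool_rot: [0.0, 0.999, -0.038, -0.002]
wrist_force: [0.9, 0.7, 0.2]
grip_width: 0.0941
grip_force: 0.0
```

Call:
apply_moves:
  motion: "1 0 0 -3 0;1 -3 0 -5 0;1 -6 0 -5 0;1 -9 0 -5 0;1 -12 0 -5 0;1 -15 0 -5 0;1 -15 0 -5 0;1 -15 0 -5 0"

```text
clock: 24.27
position: [0.4496, 0.0056, 0.2942]
tool_rot: [0.0, 0.999, -0.037, 0.001]
wrist_force: [1.0, -0.7, -0.3]
grip_width: 0.0941
grip_force: 0.0
```

```bash
python3 w.py pics/w8.png slide_grip=.077 guide_end=.067 jar_large_mid=.106 platen=.046
python3 - <<'E'
from h import *
cal=manip.get_calibration("top"); im=manip.snapshot("top"); 
for n,z in dict(jar_large_mid=.106,key_large_top=.051,slide_grip=.077).items():
    for r in manip.place_of("top",n)[:1]: print(n,round(r["confidence"],2),atz(cal,r["point"],z).round(4))
E
```

```text
clock 24.27 pos [0.4496 0.0056 0.2942] yaw -0.075 shift cm [ 2.9  -1.66 20.92] turn 0.00011277267004916602 F [ 1.  -0.7 -0.3] w 0.0941 tilt [ 0.001 -0.    -1.   ] q [ 0.01  0.25 -0.1   1.94  0.03  0.96 -1.76]
slide_grip 0.84 [380. 190.] [ 0.4725 -0.0581  0.077 ]
slide_grip 0.51 [531. 158.] [ 0.5021 -0.2408  0.077 ]
guide_end 0.82 [378.  38.] [ 0.638  -0.0697  0.067 ]
jar_large_mid 0.79 [ 0.5974 -0.0096  0.106 ]
key_large_top 0.48 [ 0.5095 -0.3739  0.051 ]
```

View pics/w8.png

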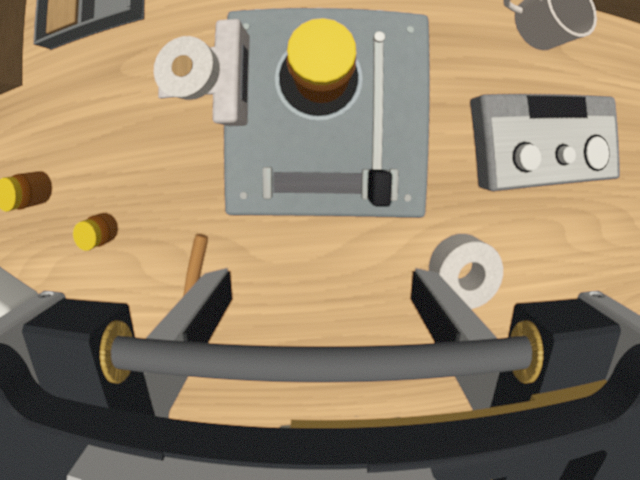

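The jar stands upright with its base at about (319,85), centred in the turntable (cols 276–362). The guide is at the far post, and the large key is down.

```bash
python3 -c "
from plant import manip
print(manip.job_done())"
```

```text
the job is handed in; nothing more can be done
None
```

The guide is at its far end stop, the large key is fully down with the medium one popped up, and the largest jar stands upright in the middle of the turntable; handed in at about 24 s of the 72 s allowed, result not reported back.

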